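# Take the red tape roll off its spindle

## Task

Slide the red roll of freezer tape straight up off its spindle and set it down gently, lying flat, wholly on the blue chopping board. Do not drop it, and leave the green and the white roll on their spindles.

Things in the scene. Friction and masses are not known exactly. Their poses are not given: they have to be found in the camera images.
- roll_red: Red roll of freezer tape, a rigid wound ring on a cardboard core: outer diameter 56 mm, hole 26 mm, 38 mm high, about 70 g. Origin: centre of its underside; z up along its axis. It lies flat, threaded on one (any) of the three upright steel spindles of a fixed tape stand; each spindle is 16 mm thick (5 mm of play all round).
- roll_green: Green roll, same size and origin, on another spindle; stays there. The stand: a pale wooden base, 90 x 290 mm, its top 12 mm above the worktop; spindles in a row, 95 mm apart, their tips 67 mm above the worktop (17 mm above the rolls' top faces). Neighbouring rolls leave gaps of 39 mm; across the row both sides are open.
- roll_white: White roll, same size and origin, on the remaining spindle of the stand; stays there.
- board: The blue plastic chopping board lying loose on the worktop, 240 mm (its x) by 340 mm (its y), 10 mm thick. Origin at the centre of its underside, z up. It lies beside the stand, on its left or right, with its long side leading roughly away from the robot. It is empty; a grip slot lies near one short end.
Things that resemble listed ones, but are neither listed nor needed, are in the scene too. Several things have the shape of the roll_red; the one meant has the colours described above.

How it is judged:
By the outcome, as a careful person would: the job done as asked, in the order asked, and still so for the second after the job is handed in, with the robot touching nothing.
It also fails if it takes over 35 s, if anything falls off the work surface, if the arm or the gripper's body presses on something with over 40 N, if the wrist force passes 120 N, or if a joint passes its speed limit or range.

## Robot

A 6-joint arm with a two-finger parallel gripper is mounted at the origin on a cart in front of the work surface, level with it; the furniture and walls round the work are solid. World frame = base frame: x ahead of the robot, y to its left, z up, the work surface at z = 0. Lengths are in mm, angles in rad, forces in N, time in s.
With the tool pointing down it reaches from about 400 to 825 mm from the base axis. Payload 7 kg.
Tool frame: the origin (TCP) lies at the very end of the fingers, on their centre line; the grasp point (between the pads) lies 19 mm behind it; z points along the fingers, y is the line along which they close (so a half turn about z gives the same grasp; the last joint's range is limited). The gripper opens to 85 mm and grips with 20 to 120 N. Pads are 22 mm wide; open, the fingers measure 114 mm over their backs; the gripper's body (76 mm by 85 mm) begins 54 mm behind the grasp point. The pads swing forward as they close: fully open they stand 13 mm farther back than shut.
Start: joints at [-0.962, 0.359, 0.012, 0, -1.224, -0.288], TCP at [212.818, -640.55, 231.302] pointing down, gripper open.
Joint ranges: [-3.07, 3.07], [-1.43, 2.12], [-1.02, 1.25], [-3.03, 1.67], [-3.05, -0], [-3.03, 3.03]. Speed limits (rad/s): [2.39, 2.39, 3.01, 3.14, 3.14, 3.14].

## Interface

Orientations are given as a 3x3 rotation matrix whose columns are the frame's x, y, z axes.
In Python, from bench import monitor, imaging, bot gives the robot as it stands.
- The arm moves only by the shell command python3 -m creep 'ROWS'. ROWS is JSON, a list of rows, each a list of 7 numbers: the turn, a rotation vector about the world's x, y, z in degrees, then the shift along the world's x, y, z in mm, then the opening, from 0 (shut) to 1 (fully open). A call has 1 to 8 rows; each row is the pose to reach, as a shift and turn from the pose commanded when the call began; what a row does not reach only later rows make up. A row lasts 1/10 s, in which the tool goes at most 50 mm and 8.59 degrees, less where a joint would pass 70% of its speed; a pose out of reach is approached as far as the arm can. A call with a gripper value outside its range is refused whole. The fingers move at their own pace and stop on an object; the grip force is fixed at half the most. Time passes only in rows, so rows that repeat a pose let the fingers close. It gives the time, the measured TCP pose, the force, the opening and the grip force at its end, in the units of the state.
- monitor.get_state(): the state, without advancing time (a new reading comes with each control period).
- imaging.capture(name): name is "scene" or "top"; returns the picture (400x640x3 uint8, red, green, blue); there is no depth.
- imaging.calibration(name): a dict with "fx", "fy", "cx", "cy" (pixels), "dist" ([k1, k2, p1, p2, k3] as OpenCV has them; the pictures are not rectified), "world_to_cam" (4x4, takes a point from world to camera coordinates). Camera axes: x right, y down, z forward; pixel columns grow to the right and rows downward; lengths in mm; the calibration is good to about 2 mm. A picture is of the moment at which its call begins. calibration takes no time and is no camera call.
- bot.finish_job(): hands the job in; it is judged then, once.
The state is a dict: "time_s": time; "joints": joint angles; "qvel": joint speeds; "joint_efforts": joint torques, N m; "ee_pos": TCP position; "eef_rot": TCP orientation; "wrist_force": force on the tool from outside, world axes, zero at the start; "torque": the same for the moment, N m; "opening": finger opening in mm; "gripper_force": force on a finger pad.
Only numpy, scipy, OpenCV 4.12 (cv2) and the standard library are available. Lean on these libraries where they do the work, as an engineer would, in place of code of your own. Each camera call takes 0.05 s, during which the arm holds its last target. There are 200 camera calls.

## Working session

There is one attempt and no reset: what is moved stays moved. The work goes in short steps, Python scripts to look and compute and a shell command to move; the robot and the scene stay as the last step left them, time stands still between calls to the robot, and variables do not carry over. Pictures are saved under pics/ and viewed, at most 10 in all, crops included, and the job is handed in when it is done.

```bash
mkdir -p pics
python3 - <<'E'
from bench import monitor, imaging
import cv2
for n in("scene","top"):
    cv2.imwrite(f"pics/{n}0.png",imaging.capture(n)[:,:,::-1])
s=monitor.get_state();print(s["time_s"],s["ee_pos"],s["eef_rot"],s["opening"],s["wrist_force"])
print(imaging.calibration("top"))
E
```

```text
0.1 [ 212.69295803 -640.14763144  230.46233981] [[-9.49014504e-01 -3.15231814e-01 -6.12221549e-04]
 [-3.15232378e-01  9.49013482e-01  1.39932664e-03]
 [ 1.39894230e-04  1.52097333e-03 -9.99998834e-01]] 85.54108029397347 [-0.07345493  0.3728719  -0.16482952]
{'fx': 405.4096462167098, 'fy': 405.4096462167098, 'cx': 315.04556442512273, 'cy': 203.26392850588155, 'dist': array([-0.00482746,  0.        ,  0.        ,  0.        ,  0.        ]), 'world_to_cam': array([[-4.03603531e-03, -9.99801360e-01,  1.95179408e-02,
        -8.26367813e+01],
       [-9.96240865e-01,  2.33116920e-03, -8.65950559e-02,
         5.13877100e+02],
       [ 8.65323550e-02, -1.97940709e-02, -9.96052381e-01,
         1.03250530e+03],
       [ 0.00000000e+00,  0.00000000e+00,  0.00000000e+00,
         1.00000000e+00]])}
```

View pics/top0.png

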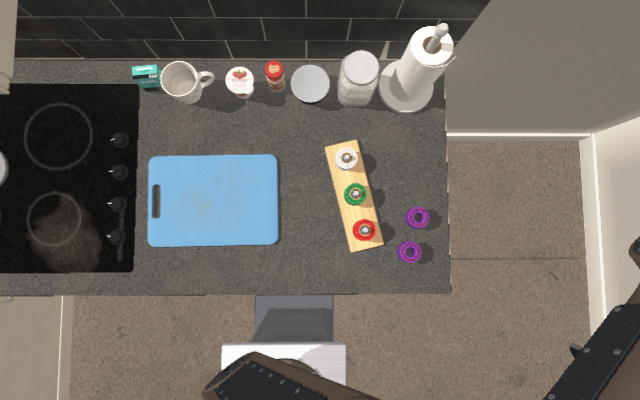

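View pics/scene0.png

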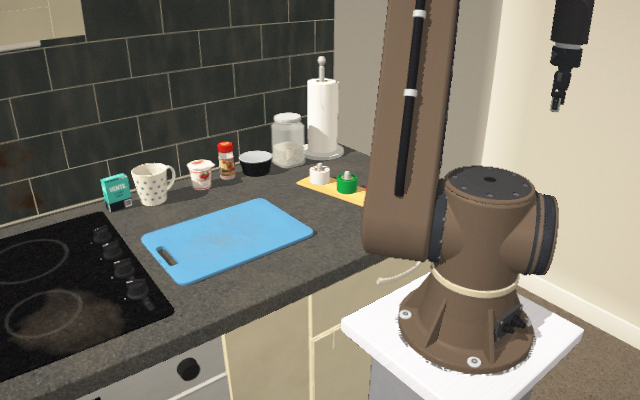

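The top view shows the red roll at about (364,230), green at (355,194), white at (346,158), and the board spanning (148–278, 155–246). In the scene view, the arm hides the red roll. Next I'll crop in on the stand.

```bash
cat > h.py <<'E'
import numpy as np,cv2
from bench import imaging
def world(u,v,z,n="top"):
    c=imaging.calibration(n);K=np.array([[c["fx"],0,c["cx"]],[0,c["fy"],c["cy"]],[0,0,1]])
    p=cv2.undistortPoints(np.array([[[u,v]]],float),K,np.array(c["dist"]))[0,0]
    T=c["world_to_cam"];R=T[:3,:3];o=-R.T@T[:3,3];d=R.T@np.array([p[0],p[1],1])
    return (o+d*(z-o[2])/d[2]).round(1)
def pix(P,n="top"):
    c=imaging.calibration(n);K=np.array([[c["fx"],0,c["cx"]],[0,c["fy"],c["cy"]],[0,0,1]]);T=c["world_to_cam"]
    return cv2.projectPoints(np.array([P],float),cv2.Rodrigues(T[:3,:3])[0],T[:3,3],K,np.array(c["dist"]))[0].ravel()
E
python3 - <<'E'
from h import *
im=cv2.imread("pics/top0.png")
c=im[130:260,315:445]; cv2.imwrite("pics/crop0.png",cv2.resize(c,(780,780)[:2],interpolation=cv2.INTER_CUBIC)[::1][:600] if 0 else cv2.resize(c,(598,598),interpolation=cv2.INTER_CUBIC))
for n,u,v in(("r",364,230),("g",355,194),("w",346,158)): print(n,world(u,v,50),world(u,v,67))
for u,v in((149,156),(278,155),(278,244),(149,246)): print(world(u,v,10))
E
```

```text
r [ 443.1 -207.3   50. ] [ 442.8 -204.9   67. ]
g [ 534.7 -185.6   50. ] [ 532.9 -183.6   67. ]
w [ 627.7 -163.7   50. ] [ 624.3 -162.    67. ]
[641.2 354.1  10. ]
[643.8  13.5  10. ]
[408.3  12.6  10. ]
[404.5 346.7  10. ]
```

View pics/crop0.png

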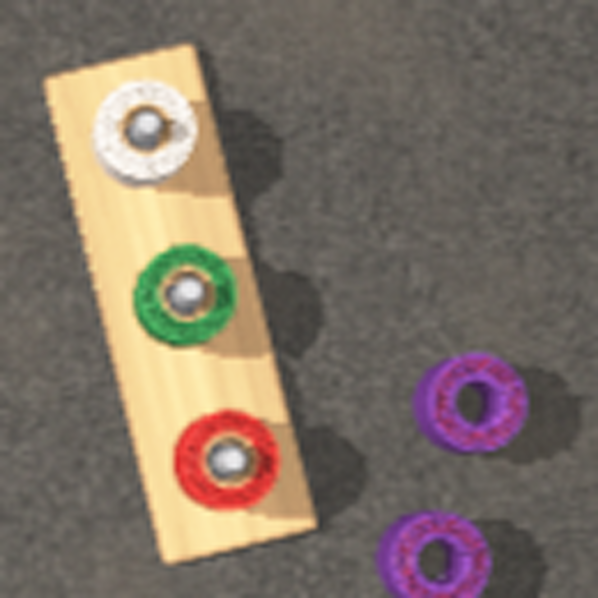

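The crop puts the red roll's top face at full-picture pixel (364.1,229.3), which is world (444,-207). The row runs about 13.4° off x, so the tool turns −5° to close across it. The board spans x 405–643, y 13–350. I'll head over the roll.

```bash
python3 -m creep '[[0,0,-1,21,39,0,1],[0,0,-2,42,78,-10,1],[0,0,-3,63,117,-20,1],[0,0,-4,84,156,-30,1],[0,0,-5,105,195,-40,1],[0,0,-5,126,234,-50,1],[0,0,-5,147,273,-60,1],[0,0,-5,168,312,-70,1]]' && python3 -m creep '[[0,0,0,20,38,-8,1],[0,0,0,40,76,-16,1],[0,0,0,55,108,-24,1],[0,0,0,63,121,-30,1],[0,0,0,63,121,-30,1],[0,0,0,63,121,-30,1]]'
python3 - <<'E'
from h import *
im=imaging.capture("top")[:,:,::-1]; cv2.imwrite("pics/top1.png",cv2.resize(im[150:300,270:470],(800,600),interpolation=cv2.INTER_CUBIC))
im=imaging.capture("scene")[:,:,::-1]; cv2.imwrite("pics/scene1.png",im)
from bench import monitor
s=monitor.get_state();print(s["ee_pos"],s["eef_rot"])
E
```

```text
time_s: 0.9
ee_pos: [381.1, -326.8, 160.9]
eef_rot: [[-0.973, -0.231, -0.0], [-0.231, 0.973, 0.0], [-0.0, 0.0, -1.0]]
wrist_force: [1.4, -1.1, 0.5]
opening: 85.6
gripper_force: 0.0
time_s: 1.5
ee_pos: [443.6, -207.7, 131.1]
eef_rot: [[-0.973, -0.232, -0.001], [-0.232, 0.973, -0.0], [0.001, 0.0, -1.0]]
wrist_force: [0.2, -0.2, -0.3]
opening: 85.6
gripper_force: 0.0
[ 443.46088642 -208.29782419  131.40264491] [[-9.73065187e-01 -2.30530125e-01 -5.84361987e-05]
 [-2.30530123e-01  9.73065188e-01 -3.39085726e-05]
 [ 6.46791782e-05 -1.95239474e-05 -9.99999998e-01]]
```

View pics/top1.png

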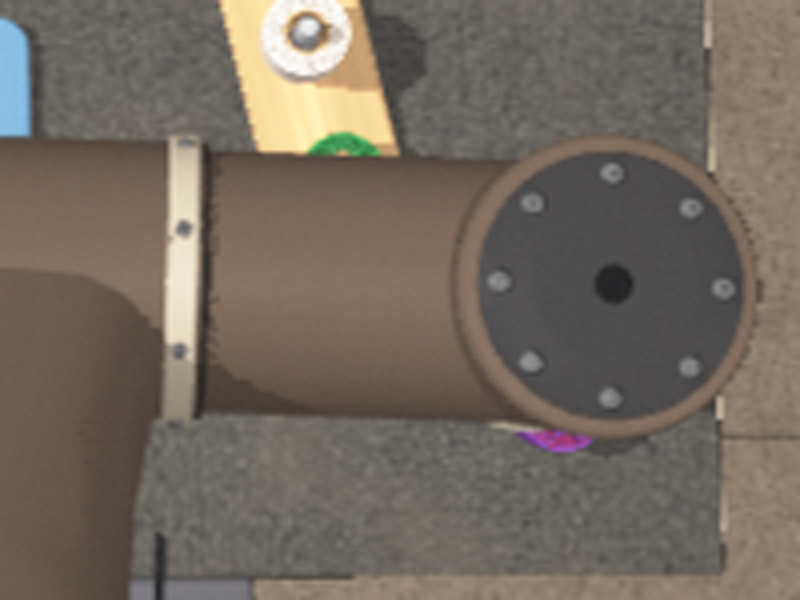

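In the top view the elbow hides the red roll and only the white roll, at crop (306,32), is fully visible. I'll check the scene camera.

View pics/scene1.png

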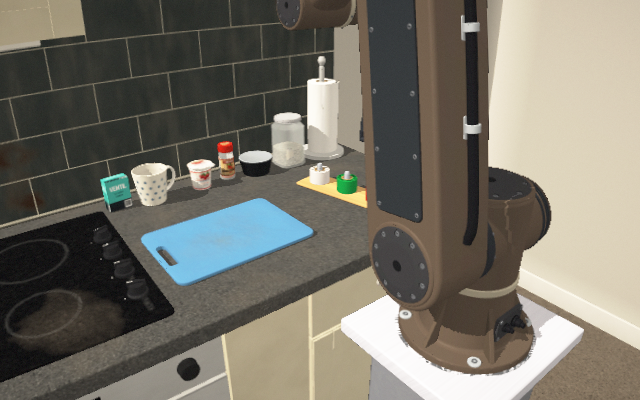

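The scene view hides the red roll as well. The margins are wide (about 14 mm a side), so I'll descend and watch the force.

```bash
python3 -m creep '[[0,0,0,0,0,-20,1],[0,0,0,0,0,-45,1],[0,0,0,0,0,-70,1],[0,0,0,0,0,-88,1],[0,0,0,0,0,-100,1],[0,0,0,0,0,-108,1],[0,0,0,0,0,-113,1],[0,0,0,0,0,-113,1]]'
```

```text
time_s: 2.4
ee_pos: [443.6, -208.0, 18.1]
eef_rot: [[-0.973, -0.231, -0.0], [-0.231, 0.973, 0.0], [0.0, 0.0, -1.0]]
wrist_force: [0.4, -0.2, -0.8]
opening: 85.1
gripper_force: 0.0
```

```bash
python3 -m creep '[[0,0,0,0,0,0,0.8],[0,0,0,0,0,0,0.7],[0,0,0,0,0,0,0.65],[0,0,0,0,0,0,0.6],[0,0,0,0,0,0,0.55],[0,0,0,0,0,0,0.5],[0,0,0,0,0,0,0.5],[0,0,0,0,0,0,0.5]]'
```

```text
time_s: 3.2
ee_pos: [444.3, -207.6, 19.5]
eef_rot: [[-0.973, -0.232, 0.001], [-0.232, 0.973, -0.0], [-0.001, -0.001, -1.0]]
wrist_force: [-2.7, 0.2, 9.3]
opening: 55.3
gripper_force: 61.4
```

It's gripped at 55.3 mm. Next I'll lift it straight up, gently at first.

```bash
python3 -m creep '[[0,0,0,0,0,5,0.4],[0,0,0,0,0,12,0.4],[0,0,0,0,0,24,0.4],[0,0,0,0,0,38,0.4],[0,0,0,0,0,54,0.4],[0,0,0,0,0,70,0.4],[0,0,0,0,0,82,0.4],[0,0,0,0,0,85,0.4]]'
```

```text
time_s: 4.0
ee_pos: [444.8, -207.6, 105.2]
eef_rot: [[-0.973, -0.232, 0.003], [-0.232, 0.973, -0.0], [-0.003, -0.001, -1.0]]
wrist_force: [0.1, 0.1, -0.3]
opening: 54.9
gripper_force: 63.4
```

```bash
python3 -m creep '[[0,0,0,4,15,5,0.4],[0,0,0,12,50,5,0.4],[0,0,0,20,90,5,0.4],[0,0,0,30,130,5,0.4],[0,0,0,39,170,5,0.4],[0,0,0,48,210,5,0.4],[0,0,0,57,250,5,0.4],[0,0,0,64,285,5,0.4]]' && python3 -m creep '[[0,0,0,6,30,-5,0.4],[0,0,0,10,47,-10,0.4],[0,0,0,12,53,-15,0.4],[0,0,0,12,53,-15,0.4],[0,0,0,12,53,-15,0.4]]'
python3 - <<'E'
from h import *
im=imaging.capture("scene")[:,:,::-1]; cv2.imwrite("pics/scene2.png",cv2.resize(im[100:300,120:380],(780,600),interpolation=cv2.INTER_CUBIC))
E
```

```text
time_s: 4.8
ee_pos: [507.8, 79.4, 108.1]
eef_rot: [[-0.973, -0.232, -0.0], [-0.232, 0.973, -0.0], [0.0, 0.0, -1.0]]
wrist_force: [0.9, -0.4, -1.0]
opening: 55.3
gripper_force: 63.4
time_s: 5.3
ee_pos: [519.3, 129.4, 92.9]
eef_rot: [[-0.973, -0.231, -0.001], [-0.231, 0.973, -0.001], [0.001, -0.0, -1.0]]
wrist_force: [-0.5, 0.6, -0.5]
opening: 55.3
gripper_force: 63.4
```

View pics/scene2.png

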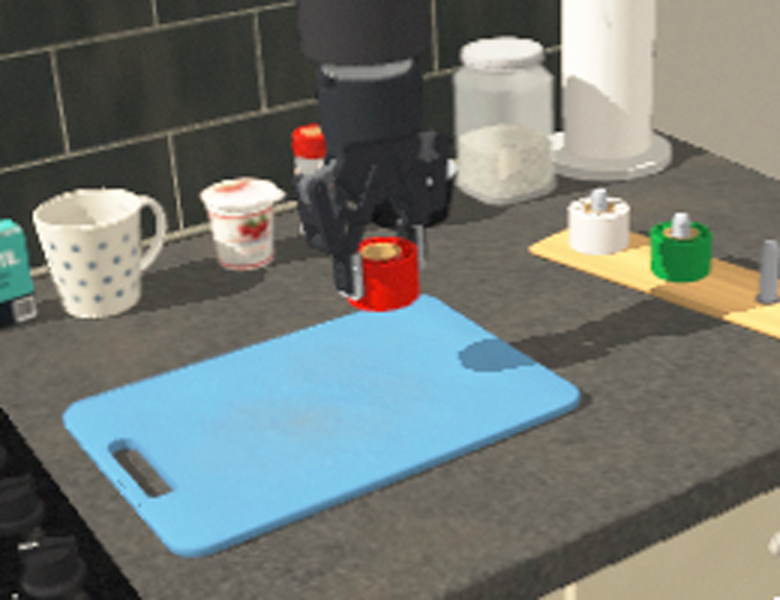

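The roll is held level in the gripper at crop (384,275), above the board. The other two rolls are still on their spindles at (599,222) and (681,248). I'll lower it now, slowly near the end.

```bash
python3 -m creep '[[0,0,0,0,0,-12,0.4],[0,0,0,0,0,-28,0.4],[0,0,0,0,0,-44,0.4],[0,0,0,0,0,-56,0.4],[0,0,0,0,0,-64,0.4],[0,0,0,0,0,-69,0.4],[0,0,0,0,0,-72,0.4],[0,0,0,0,0,-72,0.4]]' && python3 -m creep '[[0,0,0,0,0,-1,0.4],[0,0,0,0,0,-2,0.4],[0,0,0,0,0,-3,0.4],[0,0,0,0,0,-3,0.4]]'
```

```text
time_s: 6.15
ee_pos: [519.9, 130.4, 21.2]
eef_rot: [[-0.973, -0.231, -0.0], [-0.231, 0.973, -0.0], [0.0, -0.0, -1.0]]
wrist_force: [-0.3, 1.0, 0.0]
opening: 55.3
gripper_force: 63.4
time_s: 6.55
ee_pos: [519.8, 130.5, 18.4]
eef_rot: [[-0.973, -0.231, 0.0], [-0.231, 0.973, 0.0], [-0.0, 0.0, -1.0]]
wrist_force: [0.1, -0.3, -0.3]
opening: 55.1
gripper_force: 63.4
```

```bash
python3 -m creep '[[0,0,0,0,0,-0.5,0.4],[0,0,0,0,0,-1,0.4],[0,0,0,0,0,-1,0.4]]' && python3 -m creep '[[0,0,0,0,0,-0.5,0.4],[0,0,0,0,0,-1,0.4],[0,0,0,0,0,-1,0.4]]'
```

```text
time_s: 6.85
ee_pos: [519.9, 130.5, 17.5]
eef_rot: [[-0.973, -0.231, 0.0], [-0.231, 0.973, 0.0], [-0.0, 0.0, -1.0]]
wrist_force: [-1.0, -0.2, 3.5]
opening: 55.2
gripper_force: 63.8
time_s: 7.15
ee_pos: [519.9, 130.5, 17.5]
eef_rot: [[-0.973, -0.232, 0.001], [-0.232, 0.973, 0.0], [-0.001, 0.0, -1.0]]
wrist_force: [-5.9, -0.5, 14.4]
opening: 55.0
gripper_force: 64.8
```

Contact reads 14 N at TCP 17.5 mm, just as predicted. I'll ease off, open gradually, then retreat straight up.

```bash
python3 -m creep '[[0,0,0,0,0,0.7,0.4],[0,0,0,0,0,0.7,0.64],[0,0,0,0,0,0.7,0.68],[0,0,0,0,0,0.7,0.75],[0,0,0,0,0,0.7,0.85],[0,0,0,0,0,0.7,1],[0,0,0,0,0,0.7,1],[0,0,0,0,0,0.7,1]]' && python3 -m creep '[[0,0,0,0,0,3,1],[0,0,0,0,0,10,1],[0,0,0,0,0,25,1],[0,0,0,0,0,50,1],[0,0,0,0,0,80,1],[0,0,0,0,0,110,1],[0,0,0,0,0,130,1],[0,0,0,0,0,130,1]]'
python3 - <<'E'
from h import *
im=imaging.capture("scene")[:,:,::-1]; cv2.imwrite("pics/scene3.png",cv2.resize(im[100:300,120:380],(780,600),interpolation=cv2.INTER_CUBIC))
E
```

```text
time_s: 7.95
ee_pos: [519.8, 130.4, 16.9]
eef_rot: [[-0.973, -0.231, -0.0], [-0.231, 0.973, -0.0], [0.0, -0.0, -1.0]]
wrist_force: [0.3, 1.0, 0.1]
opening: 85.4
gripper_force: 0.0
time_s: 8.75
ee_pos: [521.6, 131.3, 150.9]
eef_rot: [[-0.973, -0.232, 0.006], [-0.232, 0.973, 0.003], [-0.006, 0.002, -1.0]]
wrist_force: [-0.5, -0.9, -0.2]
opening: 85.4
gripper_force: 0.0
```

View pics/scene3.png

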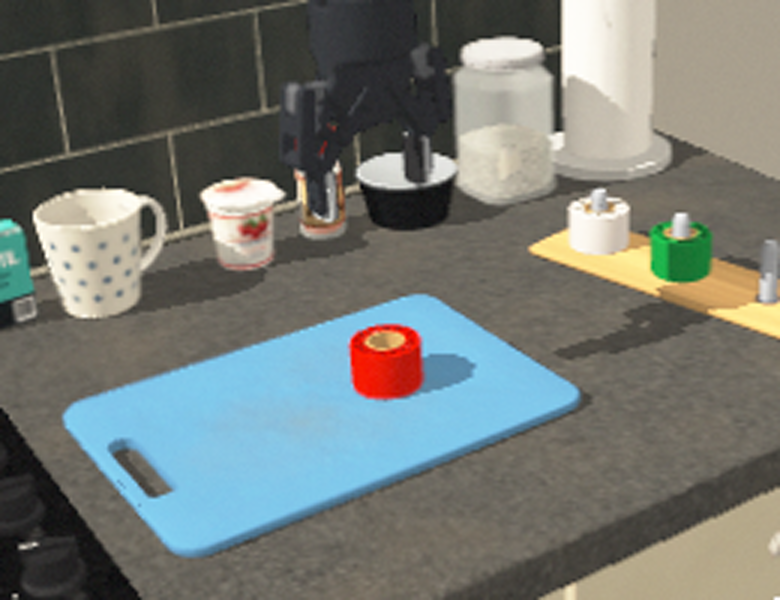

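The red roll lies flat at crop (386,362), well inside the board. The green and white rolls are still on their spindles, and the gripper is clear.

```bash
python3 -c "from bench import bot; print(bot.finish_job())"
```

```text
the job is handed in; nothing more can be done
None
```

I slid the red roll straight up off its spindle and set it down flat, well inside the edges of the blue board; the green and white rolls are still on their spindles, and I handed the job in at about 9 s.

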